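Reset the bench interlock with its pair of green buttons

ROBOT

A 7-joint arm with a two-finger parallel gripper is mounted at the origin on a cart in front of the work surface, level with it; the furniture and walls round the work are solid. World frame = base frame: x ahead of the robot, y to its left, z up, the work surface at z = 0. Lengths are in m, angles in rad, forces in N, time in s.
With the tool pointing down it reaches from about 0.4 to 0.875 m from the base axis. Payload 4.4 kg.
Tool frame: the origin (TCP) lies on the centre line of the jaws, within the pads' length; the fingertips stand 19 mm ahead of it and the grasp point (between the pads) is the TCP (arm.nose_length is the distance from the TCP to the fingertips, in m); z points along the fingers, y is the line along which they close (so a half turn about z gives the same grasp; the last joint's range is limited). The gripper opens to 85 mm and grips with 20 to 120 N. Pads are 22 mm wide; open, the fingers measure 114 mm over their backs; the gripper's body (76 mm by 85 mm) begins 54 mm behind the grasp point. The pads swing forward as they close: fully open they stand 13 mm farther back than shut.
Start: joints at [-1.407, 0.628, 0.038, 1.517, -0.027, 0.996, -0.02], TCP at [0.148, 0.633, 0.25] pointing down, gripper open.
Joint ranges: [-3.06, 3.06], [-0.37, 2.12], [-1.25, 1.32], [0.18, 2.47], [-1.1, 4.24], [0.23, 1.98], [-2.94, 2.94]. Speed limits (rad/s): [2.57, 2.57, 3.14, 3.14, 3.14, 3.14, 3.14].

INTERFACE

Orientations are given as a unit quaternion [x, y, z, w].
In Python, from cell import arm gives the robot as it stands. The module is installed in compiled form; this text tells all that it offers.
- The arm moves only by the tool apply_moves, never from a script. Its argument "steps" is one flat list of numbers, 7 for each row, row after row: the closure in counts, from 0 (fully open) to 255 (shut), then the shift along the tool's x, y, z as a fraction of full scale, then the turn, a rotation vector about the tool's x, y, z as a fraction of full scale. A call has 1 to 5 rows; each row is the pose to reach, as a shift and turn from the pose commanded when the call began, along the tool's axes at that moment, turning the shorter way round; what a row does not reach only later rows make up. Full scale, the value 1, is 30 cm for a shift and 2 pi rad for a turn. A row lasts 1/10 s, in which the tool goes at most 50 mm and 8.59 degrees, less where a joint would pass 70% of its speed; a pose out of reach is approached as far as the arm can. A call with a number of a shift or a turn outside -1 to 1 is refused whole. A call with a gripper value outside its range is refused whole. The fingers move at their own pace and stop on an object; "squeeze" is the grip in N (left out, the last holds). Time passes only in rows, so rows that repeat a pose let the fingers close. It gives the time, the measured TCP pose, the force, the opening and the grip force at its end, in the units of the state.
- arm.get_obs(): the state, without advancing time (a new reading comes with each control period).
- arm.snapshot(name): name is "scene" or "top" or "wrist"; returns the picture (480x640x3 uint8, red, green, blue); there is no depth.
- arm.calibration(name): a dict with "fov_y" (degrees; the focal length in pixels is half the picture's height over the tangent of half this angle, whatever the lens; pixels are square), "cx", "cy" (the principal point, pixels), "world_from_camera" (4x4, takes a point from camera to world coordinates); the wrist camera has in their place "hand_eye" (4x4, takes a point from camera to tool coordinates, whose origin is the TCP and whose axes are the flange's). Camera axes: x right, y down, z forward; pixel columns grow to the right and rows downward; lengths in m; the calibration is good to about 2 mm. A picture is of the moment at which its call begins: read the wrist's pose just before it. calibration takes no time and is no camera call.
- arm.close_job(): hands the job in; it is judged then, once.
Trained networks look in the newest picture that a camera, given by its name, has taken for a name from the list of things; names that differ only in an ending like _2 or _b are one class to them, and where a whole thing is asked for, a point or a joint stands for the part that bears it (a point fixed in the world has none). Each returns a list of dicts, best first, with "score" (0 to 1); they miss things now and then, are a little off and sometimes report something else, mostly with a low value. They report only what shows in the picture. A call takes as long as a camera call.
- arm.search_frame(name, camera): "uv" ([column, row] in pixels, amid what is visible of it).
- arm.mark_of(name, camera): "uv" ([column, row] in pixels: a listed point, or the origin of a listed thing).
The state is a dict: "t": time; "qpos": joint angles; "qvel": joint speeds; "tau": joint torques, N m; "tcp_pos": TCP position; "ee_rot": TCP orientation; "ft_force": force on the tool from outside, world axes, zero at the start; "torque": the same for the moment, N m; "finger_gap": finger opening in m; "grip_force": force on a finger pad.
Only numpy, scipy, OpenCV 4.12 (cv2) and the standard library are available. Lean on these libraries where they do the work, as an engineer would, in place of code of your own. Each camera call takes 0.05 s, during which the arm holds its last target. There are 200 camera calls.

TASK

The bench interlock has tripped. On the grey reset box, push the amber sliding guard all the way back so that the two green buttons are uncovered, then press both green buttons fully down together, hold them down for at least two seconds, and let go of both. Leave the guard back, do not press the red stop button, do not press one green button alone, and leave the bottles and other things round the box where they stand.

Things in the scene. Friction and masses are not known exactly. Their poses are not given: they have to be found in the camera images.
- reset_box: Grey control box fixed to the bench, 200 mm (x) x 210 mm (y) x 45 mm high, white top panel at 45 mm. Origin: centre of its underside, on the bench; x points from the box's front to its back (away from the robot at yaw 0), y to its left, z up. The green buttons are at (-20, +30) and (-20, -30) mm, the red one at (55, -81) mm, an amber lamp 12 mm high at (-20, 82) mm. In front of the closed guard 48 mm of the panel are bare.
- guard (a joint): Travel (m) of the guard along the box's +x: 0 = fully forward over the green buttons, 0.070 = fully back at its stop (starts at 0 to 0.012). It slides with about 2 N of friction plus light damping (6 N per m/s) and stays where it is left.
- guard_front (a point): Centre of the outside of the guard's upright yellow front wall, 17 mm above the panel; the wall faces the box's -x, is 112 mm wide and reaches from the panel to 33 mm above it. The guard is a see-through amber hood, 64 mm long in x, that moves as one piece with this wall. Fully back, its front wall stands 38 mm behind the line of the green buttons.
- green_left_top (a point): Centre of the top face of the left green button (box +y side): a round flat cap of 26 mm diameter; its top is 24 mm above the panel when up and 16 mm when fully down. The two green caps are 60 mm apart, centre to centre, with 34 mm of free gap between them; the black collar round each is 42 mm wide and 12 mm high. z up.
- green_right_top (a point): The same for the right green button (box -y side).
- green_left (a joint): Press of the left green button (m): 0 = up, 0.008 = fully down. Spring: about 1.2 N to begin, 4 N fully down; it springs up again when let go.
- green_right (a joint): The same for the right green button.
- red_stop_top (a point): Centre of the top of the red stop button in its yellow collar (36 mm wide): cap 20 mm across, top 22 mm above the panel. Not to be pressed.
- red_stop (a joint): Press of the red stop button (m): 0 = up, 0.006 = fully down.
- vial_1: Loose sample vial with a white cap, 23 mm across, 45 mm tall; origin at the centre of its underside. To be left alone.
- vial_2: A second such vial, to be left alone.
- beaker_100: Loose small glass beaker, 66 x 76 x 79 mm; origin underneath. To be left alone.
- amber_05: Loose small amber bottle with a black cap, 45 mm across, 99 mm tall; origin underneath. To be left alone.
- masking_roll: Loose roll of masking tape lying flat, 104 mm across, 25 mm high; origin underneath. To be left alone.
- tube_rack: Loose blue test tube rack, 62 x 218 x 118 mm; origin underneath. To be left alone.

How it is judged:
By the outcome, as a careful person would: the job done as asked, in the order asked, and still so for the second after the job is handed in, with the robot touching nothing.
It also fails if it takes over 45 s, if anything falls off the work surface, if the arm or the gripper's body presses on something with over 40 N, if the wrist force passes 120 N, or if a joint passes its speed limit or range.

## Working session

There is one attempt and no reset: what is moved stays moved. The work goes in short steps, Python scripts to look and compute and a tool call to move; the robot and the scene stay as the last step left them, time stands still between calls to the robot, and variables do not carry over. Pictures are saved under pics/ and viewed, at most 10 in all, crops included, and the job is handed in when it is done.

Besides the shell and the picture viewer there is one more tool, called after "Call:" as name(argument=value, ...) on one line, values as JSON. apply_moves: Moves the arm, as the interface text tells. Its arguments: {"type":"object","properties":{"steps":{"type":"array","items":{"type":"number"}},"squeeze":{"type":"number"}},"required":["steps"]}

```bash
mkdir -p pics
cat > h.py <<'E'
import numpy as np, cv2
from cell import arm
from scipy.spatial.transform import Rotation as R
def cam(name, obs=None):
    c=arm.calibration(name)
    if name=="wrist":
        T=np.eye(4);T[:3,:3]=R.from_quat(obs["ee_rot"]).as_matrix();T[:3,3]=obs["tcp_pos"]
        W=T@np.array(c["hand_eye"])
    else: W=np.array(c["world_from_camera"])
    return 240/np.tan(np.radians(c["fov_y"])/2),c["cx"],c["cy"],W
def ray(name,uv,z,obs=None):
    f,cx,cy,W=cam(name,obs)
    d=W[:3,:3]@np.array([(uv[0]-cx)/f,(uv[1]-cy)/f,1]);o=W[:3,3]
    return o+d*(z-o[2])/d[2]
def snap(name,fn):
    o=arm.get_obs();im=arm.snapshot(name);cv2.imwrite("pics/"+fn,im[:,:,::-1]);return o
Z=dict(green_left_top=.069,green_right_top=.069,red_stop_top=.067,guard_front=.062,reset_box=0)
E
python3 - <<'E'
from h import *
np.set_printoptions(precision=4,suppress=True)
o=arm.get_obs();print(o,arm.nose_length)
for c in ["top","scene"]:
    snap(c,c+"1.png")
    for n,z in Z.items():
        for r in arm.mark_of(n,c)[:2]: print(c,n,np.array(r["uv"]),round(r["score"],2),ray(c,r["uv"],z))
E
```

```text
{'t': 0.0, 'qpos': array([-1.4068,  0.6294,  0.0385,  1.5184, -0.027 ,  0.9963, -0.02  ]), 'qvel': array([ 0.0006, -0.0005, -0.0005, -0.0003,  0.0004,  0.0003,  0.0005]), 'tau': array([ -0.0005, -56.3404,   1.226 , -19.3441,   0.011 ,   0.0106,
        -0.    ]), 'tcp_pos': array([0.1479, 0.6323, 0.2494]), 'ee_rot': array([ 0.1147,  0.9934, -0.0009, -0.0001]), 'ft_force': array([0.2013, 0.3831, 0.4281]), 'torque': array([ 0.0476, -0.006 , -0.0387]), 'grip_force': 0.0, 'finger_gap': 0.0853767635986527} 0.019
top red_stop_top [399.9 207. ] 0.54 [ 0.6085 -0.2071  0.067 ]
top red_stop_top [446.7 231.3] 0.53 [ 0.5474 -0.3263  0.067 ]
top guard_front [361.2 236.6] 0.64 [ 0.531  -0.1086  0.062 ]
top reset_box [360.8 225.2] 0.66 [ 0.57   -0.1123  0.    ]
scene green_left_top [458.4 340.2] 0.68 [ 0.5131 -0.3625  0.069 ]
scene red_stop_top [393.1 344.6] 0.72 [ 0.4344 -0.2875  0.067 ]
scene red_stop_top [415.2 263.7] 0.67 [ 0.6181 -0.2028  0.067 ]
scene guard_front [352.9 268.1] 0.72 [ 0.5322 -0.1186  0.062 ]
scene reset_box [363.4 278.1] 0.61 [ 0.5742 -0.1138  0.    ]
```

View pics/top1.png

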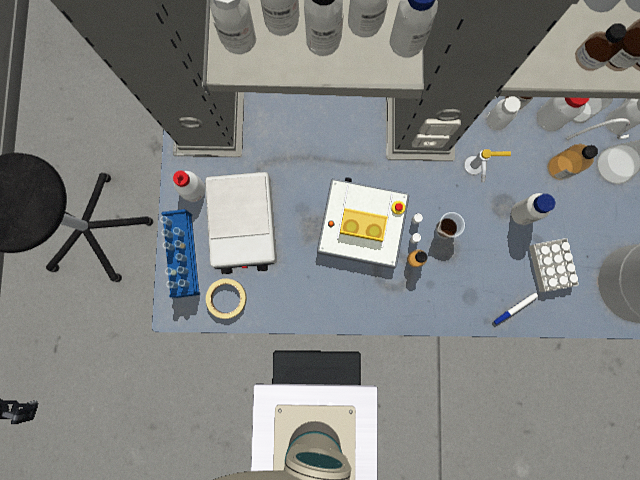

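View pics/scene1.png

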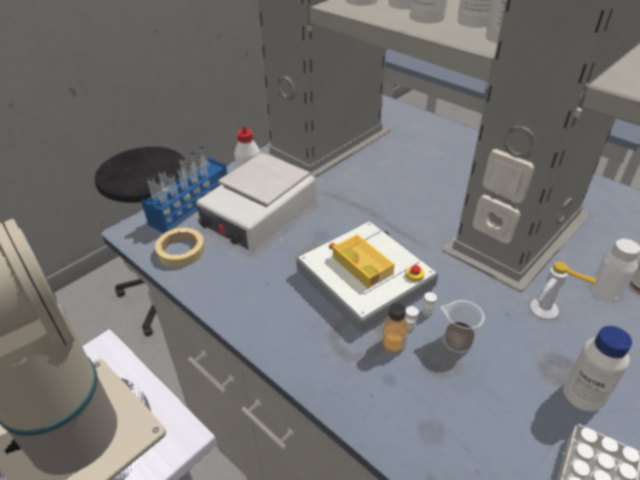

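Top view: the box is at about (363,225), yawed roughly -9°, with the guard's front wall at (361,237) and the red button at (399,207). The red button position matches the given geometry. The vials, bottle and beaker stand to the right of the box, and the tape roll and tube rack to the left. I'll move above the box.

Call:
apply_moves(steps=[0,-0.99,-0.56,0,0,0,0,0,-0.99,-0.56,0,0,0,0,0,-0.99,-0.56,0,0,0,0,0,-0.99,-0.56,0,0,0,0,0,-0.99,-0.56,0,0,0,0])

```text
t: 1.1
tcp_pos: [0.3332, 0.4621, 0.2506]
ee_rot: [0.115, 0.993, 0.0, 0.0]
ft_force: [1.1, 1.1, 0.6]
finger_gap: 0.0854
grip_force: 0.0
```

```bash
cat >> h.py <<'E'
def plan(target,yaw):
    "move numbers to TCP target with tool y along world angle 90deg+yaw, pointing down"
    o=arm.get_obs();Rm=R.from_quat(o["ee_rot"])
    c,s=np.cos(yaw),np.sin(yaw)
    Rt=R.from_matrix(np.array([[-c,-s,0],[-s,c,0],[0,0,-1]]).T.T)
    sh=Rm.inv().apply(np.array(target)-o["tcp_pos"])/.3
    tr=(Rm.inv()*Rt).as_rotvec()/(2*np.pi)
    print("t",o["t"],"tcp",o["tcp_pos"].round(4),"F",o["ft_force"].round(1),"gap",round(o["finger_gap"],4),"shift",sh.round(4),"turn",tr.round(4))
E
python3 -c "
from h import *
plan([.47,-.10,.25],-.154);print(np.array(arm.calibration('wrist')['hand_eye']).round(3))"
```

```text
t 1.1 tcp [0.3332 0.4621 0.2506] F [1.1 1.1 0.6] gap 0.0854 shift [-8.7050e-01 -1.7208e+00  1.2000e-03] turn [ 0.0001  0.0001 -0.012 ]
[[ 0.    -0.948 -0.318  0.08 ]
 [ 1.     0.    -0.001  0.001]
 [ 0.001 -0.318  0.948 -0.123]
 [ 0.     0.     0.     1.   ]]
```

Call:
apply_moves(steps=[255,-0.5,-1,0,0,0,-0.012,255,-0.5,-1,0,0,0,-0.012,255,-0.5,-1,0,0,0,-0.012,255,-0.5,-1,0,0,0,-0.012,255,-0.5,-1,0,0,0,-0.012])

```text
t: 1.6
tcp_pos: [0.3902, 0.2184, 0.2506]
ee_rot: [0.077, 0.997, 0.0, 0.0]
ft_force: [1.7, -0.1, 0.2]
finger_gap: 0.0124
grip_force: 0.0
```

```bash
python3 -c "
from h import *
plan([.47,-.10,.25],-.154)"
```

```text
t 1.6 tcp [0.3902 0.2184 0.2506] F [ 1.7 -0.1  0.2] gap 0.0124 shift [-0.4261 -1.008   0.0018] turn [ 0.0001  0.0001 -0.    ]
```

Call:
apply_moves(steps=[255,-0.42,-0.99,0,0,0,0,255,-0.42,-0.99,0,0,0,0,255,-0.42,-0.99,0,0,0,0,255,-0.42,-0.99,0,0,0,0,255,-0.42,-0.99,0,0,0,0])

```text
t: 2.1
tcp_pos: [0.4513, -0.0241, 0.2507]
ee_rot: [0.077, 0.997, 0.0, 0.001]
ft_force: [0.7, 0.8, 0.1]
finger_gap: -0.0001
grip_force: 0.0
```

Call:
apply_moves(steps=[255,-0.11,-0.25,0,0,0,0,255,-0.11,-0.25,0,0,0,0,255,-0.11,-0.25,0,0,0,0,255,-0.11,-0.25,0,0,0,0])

```text
t: 2.5
tcp_pos: [0.4719, -0.1017, 0.2503]
ee_rot: [0.078, 0.997, 0.0, -0.0]
ft_force: [-0.1, 1.5, 0.1]
finger_gap: 0.0001
grip_force: 0.0
```

Run:
```python
from h import *
np.set_printoptions(precision=4,suppress=True)
plan([.47,-.10,.25],-.154)
o=snap("wrist","w1.png")
for n,z in Z.items():
    for r in arm.mark_of(n,"wrist")[:2]: print(n,np.array(r["uv"]),round(r["score"],2),ray("wrist",r["uv"],z,o))
```

```text
t 2.5 tcp [ 0.4719 -0.1017  0.2503] F [-0.1  1.5  0.1] gap 0.0001 shift [0.007  0.0046 0.0009] turn [ 0.0001 -0.     -0.0004]
guard_front [326.2 277.4] 0.69 [ 0.5327 -0.1083  0.062 ]
reset_box [323.6 288.1] 0.96 [ 0.5726 -0.1169  0.    ]
```

View pics/w1.png

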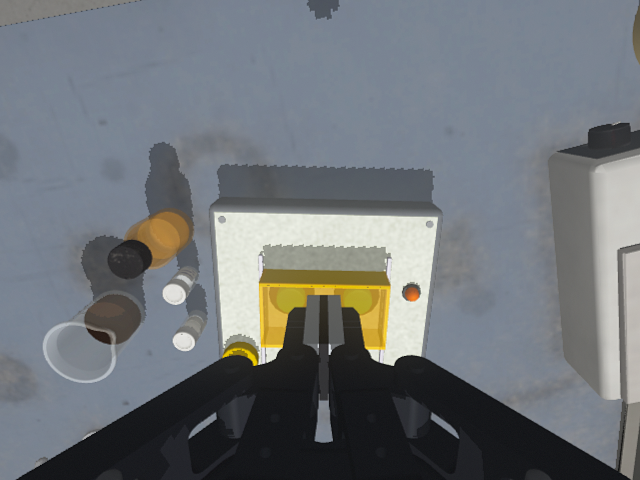

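Image up points toward the robot. The box's front edge runs (214,208)–(440,211), so the yaw matches. The guard wall's top edge is at row ~284, columns 260–390. The green buttons show through it at (290,298) and (357,299), and the closed fingers overhang the guard. Next I'll fix the box pose.

Run:
```python
from h import *
np.set_printoptions(precision=4,suppress=True)
o=arm.get_obs()
P={n:ray("wrist",uv,z,o) for n,uv,z in [("fl",(440,211),.045),("fr",(214,208),.045),("gl",(390,286),.078),("gr",(260,284),.078),("lamp",(411,292),.055),("bl",(357,299),.069),("br",(290,298),.069)]}
for k,v in P.items(): print(k,v)
for a,b in [("fl","fr"),("gl","gr"),("bl","br")]:
    d=P[a]-P[b];print(a,np.linalg.norm(d),np.arctan2(-d[0],d[1]),(P[a]+P[b])/2)
yaw=-.154;c,s=np.cos(yaw),np.sin(yaw);ctr=np.array([.572,-.115])
for k,v in P.items():
    d=v[:2]-ctr;print(k,"in box",np.array([c*d[0]+s*d[1],-s*d[0]+c*d[1]]))
```

```text
fl [0.4927 0.0008 0.045 ]
fr [ 0.46   -0.1946  0.045 ]
gl [ 0.5416 -0.0534  0.078 ]
gr [ 0.5232 -0.1614  0.078 ]
lamp [ 0.5622 -0.0324  0.055 ]
bl [ 0.5543 -0.0823  0.069 ]
br [ 0.5445 -0.1403  0.069 ]
fl 0.19813508665801752 -0.165538520420729 [ 0.4763 -0.0969  0.045 ]
gl 0.1095328328340966 -0.16869068707839377 [ 0.5324 -0.1074  0.078 ]
bl 0.05889332224424618 -0.16836896074758506 [ 0.5494 -0.1113  0.069 ]
fl in box [-0.0962  0.1022]
fr in box [-0.0984 -0.0959]
gl in box [-0.0395  0.0562]
gr in box [-0.0411 -0.0533]
lamp in box [-0.0224  0.0801]
bl in box [-0.0225  0.0296]
br in box [-0.0233 -0.0293]
```

```bash
python3 -c "
from h import *
plan([.4975,-.1015,.075],-.168)"
```

```text
t 2.8 tcp [ 0.4719 -0.1     0.2504] F [ 0.6  0.  -0.2] gap 0.0002 shift [-0.0851  0.0079  0.5846] turn [ 0.0001 -0.      0.0025]
```

Call:
apply_moves(steps=[255,-0.085,0.008,0.15,0,0,0.0025,255,-0.085,0.008,0.3,0,0,0.0025,255,-0.085,0.008,0.45,0,0,0.0025,255,-0.085,0.008,0.55,0,0,0.0025,255,-0.085,0.008,0.585,0,0,0.0025])

```text
t: 3.3
tcp_pos: [0.4957, -0.1017, 0.0721]
ee_rot: [0.084, 0.996, 0.0, -0.003]
ft_force: [-0.9, 0.6, 0.2]
finger_gap: -0.0003
grip_force: 0.0
```

Call:
apply_moves(steps=[255,0,0,0.01,0,0,0,255,0,0,0.02,0,0,0])

```text
t: 3.5
tcp_pos: [0.4985, -0.1028, 0.0698]
ee_rot: [0.085, 0.996, -0.0, 0.001]
ft_force: [0.3, -0.4, -0.2]
finger_gap: 0.0001
grip_force: 0.0
```

Run:
```python
from h import *
plan([.4975,-.1015,.069],-.168)
snap("wrist","w2.png");snap("scene","s2.png")
```

```text
t 3.5 tcp [ 0.4985 -0.1028  0.0698] F [ 0.3 -0.4 -0.2] gap 0.0001 shift [0.0041 0.0037 0.0025] turn [ 0.      0.0003 -0.0003]
```

View pics/w2.png

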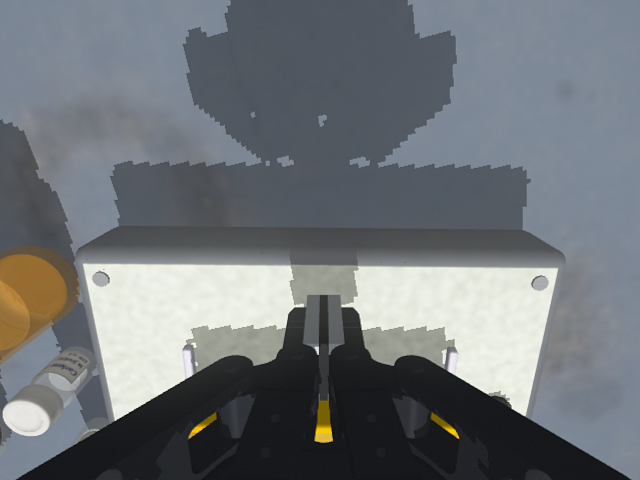

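The wrist view shows the closed tips at column 323, midway between the panel screws at 101 and 540, and in front of the guard. I'll confirm the tip length with a gentle touch on the bare panel.

Call:
apply_moves(steps=[255,0,0,0.01,0,0,0,255,0,0,0.016,0,0,0,255,0,0,0.016,0,0,0])

```text
t: 3.9
tcp_pos: [0.4976, -0.1029, 0.0643]
ee_rot: [0.085, 0.996, -0.0, 0.0]
ft_force: [-1.0, -0.2, -0.0]
finger_gap: -0.0003
grip_force: 0.0
```

Call:
apply_moves(steps=[255,0,0,0.004,0,0,0,255,0,0,0.007,0,0,0,255,0,0,0.007,0,0,0])

```text
t: 4.2
tcp_pos: [0.4977, -0.1029, 0.064]
ee_rot: [0.085, 0.996, 0.0, 0.001]
ft_force: [-4.0, 0.8, 22.5]
finger_gap: 0.0001
grip_force: 10.8
```

The tip length is confirmed: contact at TCP z 0.064 means the tip is at 0.045. Now I'll raise the tips to ~0.072, above the caps and below the top of the guard.

Call:
apply_moves(steps=[255,0,0,-0.095,0,0,0,255,0,0,-0.095,0,0,0,255,0,0,-0.095,0,0,0])

```text
t: 4.5
tcp_pos: [0.498, -0.1029, 0.0909]
ee_rot: [0.085, 0.996, -0.0, 0.001]
ft_force: [0.4, 1.5, -0.2]
finger_gap: 0.0001
grip_force: 0.0
```

```bash
cat >> h.py <<'E'
C=np.array([.5715,-.114]);YAW=-.168
def bx(x,y=0):
    c,s=np.cos(YAW),np.sin(YAW);return C+[c*x-s*y,s*x+c*y]
E
python3 -c "
from h import *
plan([*bx(-.02),.091],YAW);plan([*bx(.0),.091],YAW)"
```

```text
t 4.5 tcp [ 0.498  -0.1029  0.0909] F [ 0.4  1.5 -0.2] gap 0.0001 shift [-0.1811  0.0049 -0.    ] turn [ 0.      0.0002 -0.0003]
t 4.5 tcp [ 0.498  -0.1029  0.0909] F [ 0.4  1.5 -0.2] gap 0.0001 shift [-2.478e-01  5.000e-03  1.000e-04] turn [ 0.      0.0002 -0.0003]
```

Call:
apply_moves(steps=[255,-0.06,0.005,0,0,0,0,255,-0.12,0.005,0,0,0,0,255,-0.18,0.005,0,0,0,0,255,-0.22,0.005,0,0,0,0,255,-0.25,0.005,0,0,0,0])

```text
t: 5.0
tcp_pos: [0.5706, -0.114, 0.089]
ee_rot: [0.085, 0.996, 0.0, -0.002]
ft_force: [-3.2, 0.0, 1.0]
finger_gap: -0.0002
grip_force: 1.2
```

Call:
apply_moves(steps=[255,-0.01,0,0,0,0,0,255,-0.015,0,0,0,0,0,255,-0.015,0,0,0,0,0])

```text
t: 5.3
tcp_pos: [0.5752, -0.1146, 0.0898]
ee_rot: [0.085, 0.996, 0.0, -0.001]
ft_force: [-2.4, 0.0, -1.6]
finger_gap: -0.0002
grip_force: 1.0
```

Call:
apply_moves(steps=[255,-0.005,0,-0.004,0,0,0,255,-0.01,0,-0.004,0,0,0,255,-0.01,0,-0.004,0,0,0])

```text
t: 5.6
tcp_pos: [0.5787, -0.1151, 0.0917]
ee_rot: [0.085, 0.996, 0.0, -0.0]
ft_force: [-2.8, 0.1, -0.9]
finger_gap: 0.0
grip_force: 1.4
```

Call:
apply_moves(steps=[255,-0.005,0,0,0,0,0,255,-0.01,0,0,0,0,0,255,-0.01,0,0,0,0,0])

```text
t: 5.9
tcp_pos: [0.579, -0.1151, 0.0915]
ee_rot: [0.085, 0.996, 0.001, -0.003]
ft_force: [-9.3, 2.7, 4.9]
finger_gap: -0.0
grip_force: 4.4
```

The guard is at its stop: 9 N with no motion, at box x +7.6 mm where +7 was expected. Now I'll back off, rise and part the fingers while looking.

Call:
apply_moves(steps=[255,0.03,0,-0.01,0,0,0,255,0.06,0,-0.1,0,0,0,117,0.1,0,-0.25,0,0,0,117,0.1,0,-0.33,0,0,0,117,0.1,0,-0.33,0,0,0])

```text
t: 6.4
tcp_pos: [0.5562, -0.1116, 0.1953]
ee_rot: [0.085, 0.996, -0.0, 0.006]
ft_force: [0.7, -0.5, 0.3]
finger_gap: 0.0433
grip_force: 0.0
```

Call:
apply_moves(steps=[117,0,0,0,0,0,0,117,0,0,0,0,0,0])

```text
t: 6.6
tcp_pos: [0.5524, -0.1107, 0.1899]
ee_rot: [0.085, 0.996, 0.0, -0.0]
ft_force: [-0.4, -0.3, -0.4]
finger_gap: 0.0463
grip_force: 0.0
```

Run:
```python
from h import *
np.set_printoptions(precision=4,suppress=True)
plan([*bx(-.02),.12],YAW)
o=snap("wrist","w3.png")
for n,z in Z.items():
    for r in arm.mark_of(n,"wrist")[:2]: print(n,np.array(r["uv"]),round(r["score"],2),ray("wrist",r["uv"],z,o))
print(bx(-.02,.03),bx(-.02,-.03))
```

```text
t 6.6 tcp [ 0.5524 -0.1107  0.1899] F [-0.4 -0.3 -0.4] gap 0.0463 shift [ 0.002  -0.0003  0.2331] turn [ 0.     -0.     -0.0003]
green_left_top [363.5 239.1] 0.78 [ 0.5595 -0.0842  0.069 ]
green_right_top [272.6 237.1] 0.7 [ 0.5479 -0.1438  0.069 ]
red_stop_top [208.2 331.3] 0.57 [ 0.6117 -0.2059  0.067 ]
guard_front [319.6 283.2] 0.69 [ 0.5897 -0.1193  0.062 ]
guard_front [163.2 272.9] 0.66 [ 0.5631 -0.2271  0.062 ]
reset_box [317.1 233. ] 0.81 [ 0.5718 -0.119   0.    ]
reset_box [125.2 160.9] 0.58 [ 0.4859 -0.2602  0.    ]
[ 0.5568 -0.0811] [ 0.5468 -0.1402]
```

View pics/w3.png

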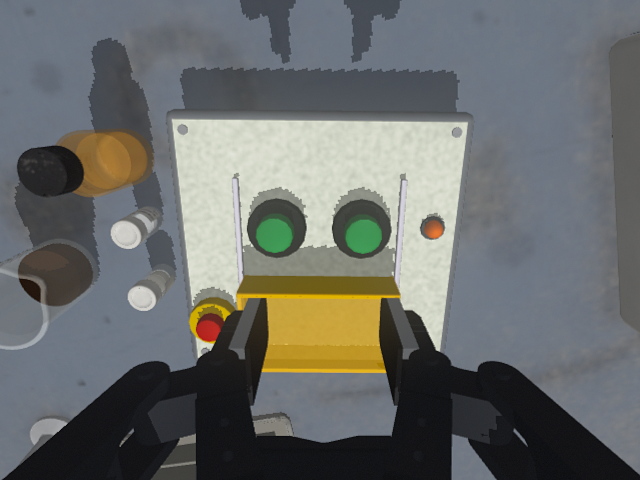

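The caps show at (275,235) and (362,236), uncovered, with the guard behind them at row ~288. The finger midline is at column ~323, so the tool should shift about 2.5 mm toward −y. Then I'll descend to just above the caps.

Call:
apply_moves(steps=[117,0,-0.008,0.1,0,0,0,117,0,-0.008,0.2,0,0,0,117,0,-0.008,0.28,0,0,0,117,0,-0.008,0.305,0,0,0,117,0,-0.008,0.305,0,0,0])

```text
t: 7.4
tcp_pos: [0.5514, -0.113, 0.098]
ee_rot: [0.085, 0.996, 0.0, -0.001]
ft_force: [-0.8, -0.2, -0.2]
finger_gap: 0.0462
grip_force: 0.0
```

Run:
```python
from h import *
plan([*bx(-.02),.08],YAW)
snap("wrist","w4.png");snap("scene","s4.png")
im=cv2.imread("pics/s4.png")[200:340,290:450];cv2.imwrite("pics/s4c.png",cv2.resize(im,None,fx=4,fy=4))
```

```text
t 7.4 tcp [ 0.5514 -0.113   0.098 ] F [-0.8 -0.2 -0.2] gap 0.0462 shift [-0.0002  0.008   0.0602] turn [-0.     -0.0004 -0.0003]
```

View pics/w4.png

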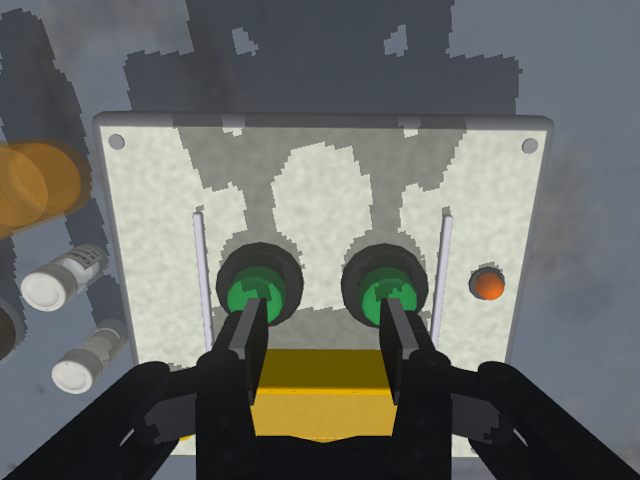

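View pics/s4c.png

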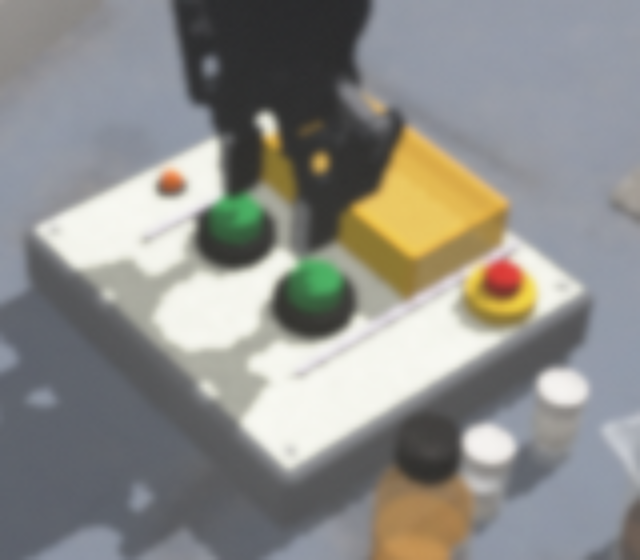

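The tips sit laterally over the caps in the wrist view (fingers 240–268 and 380–408, caps at 258 and 389). I'll check the fore-aft alignment numerically.

Run:
```python
from h import *
o=arm.get_obs();Rm=R.from_quat(o["ee_rot"]).as_matrix()
def pj(n,p):
    f,cx,cy,W=cam(n,o);q=np.linalg.inv(W)@np.r_[p,1];return (f*q[:2]/q[2]+[cx,cy]).round(1)
for L in (.006,.010,.013,.016): print(L,[pj("wrist",Rm@[x,y,L]+o["tcp_pos"]) for x in(.011,-.011) for y in (.023,.037)])
for m in (-.02,): print("caps",[(n,pj(n,np.r_[bx(m,y),.069])) for n in("wrist","scene") for y in(.03,-.03)])
for L in (.006,.013): print("scene tips",[pj("scene",Rm@[0,y,L]+o["tcp_pos"]) for y in (.03,-.03)])
im=arm.snapshot("wrist");g=cv2.inRange(im,(0,60,0),(90,255,120))
import cv2 as c
print([ (s[:4],ce.round(1)) for s,ce in zip(*c.connectedComponentsWithStats(g)[2:]) if s[4]>100])
```

```text
0.006 [array([383.5, 303.9]), array([421., 304.]), array([380.7, 354.1]), array([416.5, 354.1])]
0.01 [array([382. , 298.9]), array([418.5, 298.9]), array([379.3, 348.1]), array([414.2, 348.1])]
0.013 [array([380.9, 295.3]), array([416.7, 295.3]), array([378.3, 343.7]), array([412.6, 343.7])]
0.016 [array([379.8, 291.9]), array([415. , 291.9]), array([377.4, 339.6]), array([411. , 339.6])]
caps [('wrist', array([395.6, 296.1])), ('wrist', array([260.1, 296.3])), ('scene', array([346.5, 250.3])), ('scene', array([366.6, 266.9]))]
scene tips [array([348.2, 241.2]), array([368.6, 257.8])]
scene tips [array([348.1, 243.9]), array([368.4, 260.5])]
[(array([  0,   0, 640, 480], dtype=int32), array([335. , 270.8])), (array([ 94,   0, 458, 125], dtype=int32), array([321.7,  66.6])), (array([  0,   4, 111, 268], dtype=int32), array([ 47.1, 110.7])), (array([  0, 232,  30, 126], dtype=int32), array([ 11.7, 285.2])), (array([270, 248,  29,  35], dtype=int32), array([287.2, 264.3])), (array([345, 250,  26,  38], dtype=int32), array([356.1, 266.8])), (array([220, 253,  17,  24], dtype=int32), array([227.2, 264.1])), (array([227, 261,  60,  96], dtype=int32), array([254. , 295.9])), (array([358, 263,  61,  90], dtype=int32), array([389.7, 296.6])), (array([468, 262,  35,  33], dtype=int32), array([481.6, 272.9])), (array([ 87, 271,  43,  65], dtype=int32), array([108.8, 300.4]))]
```

Fore-aft agrees: caps predicted and seen at row ~296. Contact is expected at TCP ≈ 0.079 and fully down at ≈ 0.071.

Call:
apply_moves(steps=[117,0,0,0.03,0,0,0,117,0,0,0.047,0,0,0,117,0,0,0.047,0,0,0,117,0,0,0.047,0,0,0])

```text
t: 7.95
tcp_pos: [0.5523, -0.1131, 0.0852]
ee_rot: [0.085, 0.996, 0.0, 0.0]
ft_force: [0.3, 0.2, 3.2]
finger_gap: 0.0463
grip_force: 1.2
```

Call:
apply_moves(steps=[117,0,0,0.007,0,0,0,117,0,0,0.014,0,0,0,117,0,0,0.021,0,0,0,117,0,0,0.027,0,0,0,117,0,0,0.027,0,0,0])

```text
t: 8.45
tcp_pos: [0.5524, -0.1131, 0.0777]
ee_rot: [0.085, 0.996, 0.0, 0.0]
ft_force: [-0.5, 0.5, 8.5]
finger_gap: 0.0461
grip_force: 4.9
```

Both buttons are near the bottom. I'll press a bit further to seat them, then hold.

Call:
apply_moves(steps=[117,0,0,0.003,0,0,0,117,0,0,0.005,0,0,0,117,0,0,0.005,0,0,0])

```text
t: 8.75
tcp_pos: [0.5524, -0.1132, 0.0775]
ee_rot: [0.085, 0.996, 0.0, 0.001]
ft_force: [-4.6, 1.1, 21.0]
finger_gap: 0.0468
grip_force: 10.6
```

At 21 N total, with 10.6 N on one finger, both buttons are bottomed evenly. Holding for about 3 s.

Call:
apply_moves(steps=[117,0,0,0,0,0,0,117,0,0,0,0,0,0,117,0,0,0,0,0,0,117,0,0,0,0,0,0,117,0,0,0,0,0,0])

```text
t: 9.25
tcp_pos: [0.5524, -0.1131, 0.0775]
ee_rot: [0.085, 0.996, 0.0, 0.001]
ft_force: [-3.3, 1.5, 21.5]
finger_gap: 0.0461
grip_force: 10.5
```

Call:
apply_moves(steps=[117,0,0,0,0,0,0,117,0,0,0,0,0,0,117,0,0,0,0,0,0,117,0,0,0,0,0,0,117,0,0,0,0,0,0])

```text
t: 9.75
tcp_pos: [0.5524, -0.1131, 0.0775]
ee_rot: [0.085, 0.996, 0.0, 0.001]
ft_force: [-4.3, 2.0, 21.6]
finger_gap: 0.0462
grip_force: 10.5
```

Call:
apply_moves(steps=[117,0,0,0,0,0,0,117,0,0,0,0,0,0,117,0,0,0,0,0,0,117,0,0,0,0,0,0,117,0,0,0,0,0,0])

```text
t: 10.25
tcp_pos: [0.5524, -0.1131, 0.0775]
ee_rot: [0.085, 0.996, 0.0, 0.001]
ft_force: [-4.2, 1.2, 21.1]
finger_gap: 0.0462
grip_force: 10.5
```

Call:
apply_moves(steps=[117,0,0,0,0,0,0,117,0,0,0,0,0,0,117,0,0,0,0,0,0,117,0,0,0,0,0,0,117,0,0,0,0,0,0])

```text
t: 10.75
tcp_pos: [0.5524, -0.1132, 0.0775]
ee_rot: [0.085, 0.996, 0.0, 0.001]
ft_force: [-3.7, 1.4, 22.0]
finger_gap: 0.0461
grip_force: 10.5
```

Call:
apply_moves(steps=[117,0,0,0,0,0,0,117,0,0,0,0,0,0,117,0,0,0,0,0,0,117,0,0,0,0,0,0,117,0,0,0,0,0,0])

```text
t: 11.25
tcp_pos: [0.5523, -0.1131, 0.0775]
ee_rot: [0.085, 0.996, 0.0, 0.001]
ft_force: [-3.4, 0.9, 21.4]
finger_gap: 0.0463
grip_force: 10.5
```

Run:
```python
from h import *
plan([*bx(-.02),.08],YAW)
snap("wrist","w5.png")
im=cv2.imread("pics/w5.png")[200:440,160:480];cv2.imwrite("pics/w5c.png",cv2.resize(im,None,fx=2,fy=2))
```

```text
t 11.25 tcp [ 0.5523 -0.1131  0.0775] F [-3.4  0.9 21.4] gap 0.0463 shift [ 0.0032  0.0078 -0.0084] turn [ 0.0001  0.0002 -0.0003]
```

View pics/w5c.png

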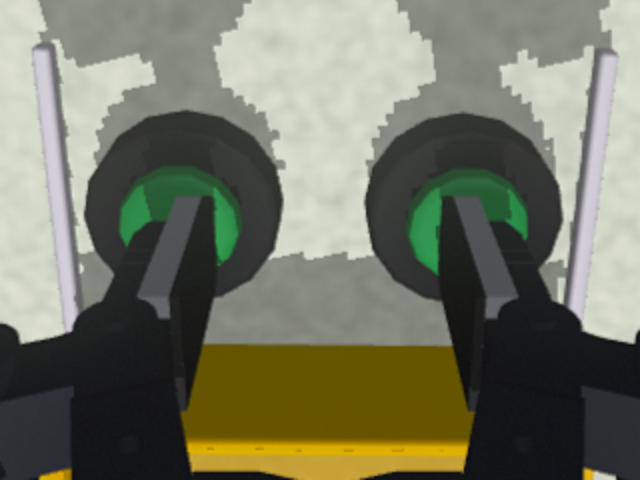

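Both tips sit well on their caps, (190,220) and (460,220) in the crop, with both caps sunk near their collars and the guard clear behind. The hold was over 2.5 s, so I'll release straight up.

Call:
apply_moves(steps=[117,0,0,-0.05,0,0,0,117,0,0,-0.15,0,0,0,117,0,0,-0.3,0,0,0,117,0,0,-0.4,0,0,0,117,0,0,-0.4,0,0,0])

```text
t: 11.8
tcp_pos: [0.5545, -0.1138, 0.1993]
ee_rot: [0.085, 0.996, -0.0, 0.004]
ft_force: [0.7, 0.9, -0.2]
finger_gap: 0.0461
grip_force: 0.0
```

Call:
apply_moves(steps=[117,0,0,0,0,0,0,117,0,0,0,0,0,0,117,0,0,0,0,0,0])

```text
t: 12.1
tcp_pos: [0.551, -0.1129, 0.1938]
ee_rot: [0.085, 0.996, 0.0, -0.002]
ft_force: [-0.7, -0.7, 0.2]
finger_gap: 0.0463
grip_force: 0.0
```

Run:
```python
from h import *
plan([*bx(-.02),.2],YAW)
snap("wrist","w6.png")
```

```text
t 12.1 tcp [ 0.551  -0.1129  0.1938] F [-0.7 -0.7  0.2] gap 0.0463 shift [-0.0012  0.0078 -0.0207] turn [-0.     -0.0005 -0.0003]
```

View pics/w6.png

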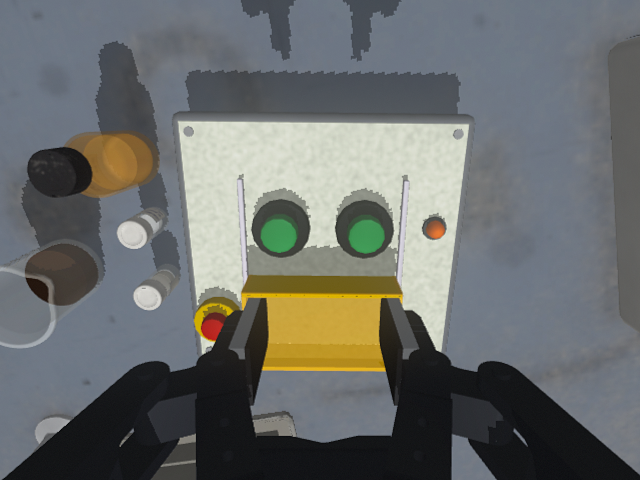

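Both caps are up again at (279,233) and (366,233). The guard is fully back at row ~287, the vials, bottle and beaker are where they were, and the robot is clear. Handing in.

```bash
python3 -c "
from cell import arm
print(arm.close_job())"
```

```text
the job is handed in; nothing more can be done
None
```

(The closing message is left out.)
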